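# Set the tasting table: jars, picks and mug onto their matching dishes

## Task

Set out the tasting table: stand the jar with the red lid in the dish with the red pad, the black-lidded jar that stands among the dishes in the dish with the black pad, the green-and-white mug in the dish with the green pad, and the little jar of cocktail sticks in the small dish with the cork pad, in any order. Set each one down gently, upright, in the middle of its dish and flat on the pad inside the rim; do not drop or tip anything over, and leave the pot, the bottle and the other things at the back of the table where they are.

Things in the scene. Friction and masses are not known exactly. Their poses are not given: they have to be found in the camera images.
- red_lid_jar: loose small jar of orange-brown spread with a white paper label and a RED lid that stays on; 62 mm across, 85 mm tall, about 0.25 kg. The lid is 55 mm across and covers the top 16 mm (z 69 to 85 mm above the origin). Origin: centre of the underside, z up along the jar's axis. Stands upright on the table.
- black_lid_jar: loose low glass jar of spread with a BLACK screw lid that stays on; 68 mm across, 67 mm tall, about 0.27 kg. The lid is 62 mm across and covers the top 17 mm (z 50 to 67 mm above the origin). Origin: centre of the underside, z up along the jar's axis. Stands upright among the dishes; the other black-lidded jars, at the back of the table (x > 0.72), are fixed and not meant.
- green_mug: loose empty mug, upper half GREEN, lower half white, 101 mm tall, 0.28 kg; straight round bowl 78 mm across, hollow, rim wall 2 to 8 mm thick. Origin: level with the underside, z up, but NOT on the bowl's axis: that is at +19 mm along the mug's own y. Handle on the -y side, out to y = -58 mm; far rim at y = +58 mm, rim at the sides at x = +/-39, y = +19 mm. Upright, any yaw.
- pick_jar: loose small clear cylindrical jar full of upright wooden cocktail sticks (tan), 45 mm across, 68 mm tall, about 0.06 kg, one solid body (the sticks do not come out). Origin: centre of the underside, z up along the axis. Stands upright on the table.
- dish_red: fixed white round dish (coaster) with a red pad. Recess 80 mm across, rim 94 mm across outside at the top, 12 mm high and 6 mm thick; the pad's top, on which the thing stands, is 5 mm above the table. Origin: centre of the underside, at table height; z up; yaw means nothing. Does not move.
- dish_black: fixed white round dish (coaster) with a black pad. Recess 86 mm across, rim 100 mm across outside at the top, 12 mm high and 6 mm thick; the pad's top, on which the thing stands, is 5 mm above the table. Origin: centre of the underside, at table height; z up; yaw means nothing. Does not move.
- dish_green: fixed white round dish (coaster) with a dark green pad. Recess 96 mm across, rim 110 mm across outside at the top, 12 mm high and 6 mm thick; the pad's top, on which the thing stands, is 5 mm above the table. Origin: centre of the underside, at table height; z up; yaw means nothing. Does not move. The largest dish.
- dish_cork: fixed white round dish (coaster) with a light brown cork pad. Recess 62 mm across, rim 76 mm across outside at the top, 12 mm high and 6 mm thick; the pad's top, on which the thing stands, is 5 mm above the table. Origin: centre of the underside, at table height; z up; yaw means nothing. Does not move. The smallest dish.
- pot: bystander, to be left alone: round patterned stoneware pot with a lid and knob, 132 mm across, 97 mm tall, loose, behind the work. Origin: centre of the underside.
- bottle: bystander, to be left alone: tall dark purple juice bottle with a black cap, 61 mm across, 240 mm tall, loose, behind the work. Origin: centre of the underside.

How it is judged:
By the outcome, as a careful person would: the job done as asked, in the order asked, and still so for the second after the job is handed in, with the robot touching nothing.
It also fails if it takes over 99 s, if anything falls off the work surface, if the arm or the gripper's body presses on something with over 40 N, if the wrist force passes 120 N, or if a joint passes its speed limit or range.

## Robot

A 6-joint arm with a two-finger parallel gripper is mounted at the origin on a cart in front of the work surface, level with it; the furniture and walls round the work are solid. World frame = base frame: x ahead of the robot, y to its left, z up, the work surface at z = 0. Lengths are in mm, angles in rad, forces in N, time in s.
With the tool pointing down it reaches from about 400 to 925 mm from the base axis. Payload 12.5 kg.
Tool frame: the origin (TCP) lies midway between the tips of the shut fingers; the grasp point (between the pads) lies 19 mm behind it; z points along the fingers, y is the line along which they close (so a half turn about z gives the same grasp; the last joint's range is limited). The gripper opens to 95 mm and grips with 3 to 60 N. Pads are 20 mm wide; open, the fingers measure 119 mm over their backs; the gripper's body (75 mm by 180 mm) begins 59 mm behind the grasp point.
Start: joints at [1.234, 0.491, 1.559, -0, 1.092, -0.106], TCP at [142.954, 608.45, 214.661] pointing down, gripper open.
Joint ranges: [-3.1, 3.1], [-0.84, 2.19], [0.05, 2.79], [-1.13, 4.28], [0.06, 2.93], [-2.69, 2.69]. Speed limits (rad/s): [2.22, 2.22, 2.79, 3.14, 3.14, 3.14].

## Interface

Orientations are given as [roll, pitch, yaw] about the fixed x, y, z axes, in that order (R = Rz(yaw) Ry(pitch) Rx(roll)).
In Python, from cell import * gives the robot as it stands.
- The arm moves only by the tool servo_tool, never from a script. Its argument "moves" is one flat list of numbers, 5 for each row, row after row: the shift along the world's x, y, z as a fraction of full scale, then the turn about the world's z as a fraction of full scale, then the opening, from 0 (shut) to 1 (fully open). A call has 1 to 12 rows; each row is the pose to reach, as a shift and turn from the pose commanded when the call began, turning the shorter way round; what a row does not reach only later rows make up. Full scale, the value 1, is 400 mm for a shift and 180 degrees for a turn. A row lasts 1/12 s, in which the tool goes at most 41.7 mm and 7.16 degrees, less where a joint would pass 70% of its speed; a pose out of reach is approached as far as the arm can. A call with a number of a shift or a turn outside -1 to 1 is refused whole. A call with a gripper value outside its range is refused whole. The fingers move at their own pace and stop on an object; the grip force is fixed at half the most. Time passes only in rows, so rows that repeat a pose let the fingers close. It gives the time, the measured TCP pose, the force, the opening and the grip force at its end, in the units of the state.
- state(): the state, without advancing time (a new reading comes with each control period).
- read_camera(name): name is "side" or "top" or "wrist"; returns (picture, depth): 480x640x3 uint8, blue, green, red; 480x640 float32, mm along the optical axis (not along the pixel's ray), 0 where there is no reading.
- get_calibration(name): a dict with "K" (3x3 intrinsics, pixels), "R" (3x3) and "t" (3): a world point X has camera coordinates R X + t. Camera axes: x right, y down, z forward; pixel columns grow to the right and rows downward; lengths in mm; the calibration is good to about 2 mm. A picture is of the moment at which its call begins: read the wrist's pose just before it. get_calibration takes no time and is no camera call; for the wrist camera it gives the pose at the moment of the call.
- job_done(): hands the job in; it is judged then, once.
The state is a dict: "t": time; "joints": joint angles; "qvel": joint speeds; "tau": joint torques, N m; "eef_pos": TCP position; "tcp_rot": TCP orientation; "ft_force": force on the tool from outside, world axes, zero at the start; "moment": the same for the moment, N m; "opening": opening from 0.0 (shut) to 1.0 (fully open); "grip_force": force on a finger pad.
Only numpy, scipy, OpenCV 4.12 (cv2) and the standard library are available. Lean on these libraries where they do the work, as an engineer would, in place of code of your own. Each camera call takes 0.05 s, during which the arm holds its last target. There are 200 camera calls.

## Working session

There is one attempt and no reset: what is moved stays moved. The work goes in short steps, Python scripts to look and compute and a tool call to move; the robot and the scene stay as the last step left them, time stands still between calls to the robot, and variables do not carry over. Pictures are saved under pics/ and viewed, at most 14 in all, crops included, and the job is handed in when it is done.

Besides the shell and the picture viewer there is one more tool, called after "Emit:" by a JSON object that holds its "api" and its "payload". servo_tool: Moves the arm, as the interface text tells. Its arguments: {"type":"object","properties":{"moves":{"type":"array"}},"required":["moves"]}

```bash
mkdir -p pics; ls
python3 - <<'E'
from cell import *
import cv2,numpy as np
s=state();print(s)
for n in("side","top"):
    p,d=read_camera(n);cv2.imwrite(f"pics/{n}0.png",p);np.save(f"{n}0.npy",d)
    c=get_calibration(n);print(n,c)
E
```

```text
pics
{'t': 0.0, 'joints': array([ 1.23441565e+00,  4.91551166e-01,  1.55946186e+00, -3.40310291e-05,
        1.09167786e+00, -1.05613909e-01]), 'qvel': array([ 1.51592947e-03,  1.43978251e-03, -3.62867053e-04, -4.76843283e-04,
       -7.74773896e-05,  3.25949129e-04]), 'tau': array([ 1.79095634e-03, -6.12646222e+01, -2.58187580e+01,  6.93069468e-02,
        4.82361973e-02, -1.07997494e-04]), 'eef_pos': array([142.86550191, 608.20059322, 214.06268578]), 'tcp_rot': array([-3.14049736e+00, -8.57588703e-05,  2.91084154e+00]), 'ft_force': array([-0.3825457 , -0.06737534, -0.3598753 ]), 'moment': array([-0.01535847,  0.01041712,  0.0153825 ]), 'grip_force': 0.0, 'opening': 0.9975815873946483}
side {'K': array([[554.91390375,   0.        , 321.81913365],
       [  0.        , 554.91390375, 245.38214749],
       [  0.        ,   0.        ,   1.        ]]), 'R': array([[ 0.91123257, -0.41188077, -0.0030707 ],
       [-0.27578602, -0.6045694 , -0.74728703],
       [ 0.30593671,  0.68179914, -0.66449429]]), 't': array([-580.24467915,  185.90399178, 1048.56966286])}
top {'K': array([[613.23874092,   0.        , 321.63050842],
       [  0.        , 613.23874092, 248.12725428],
       [  0.        ,   0.        ,   1.        ]]), 'R': array([[-0.01537696, -0.99986246,  0.00621385],
       [-0.98290113,  0.01397507, -0.183603  ],
       [ 0.18349091, -0.00893085, -0.98298084]]), 't': array([  15.75434694,  609.75549424, 1184.70363505])}
```

View pics/side0.png

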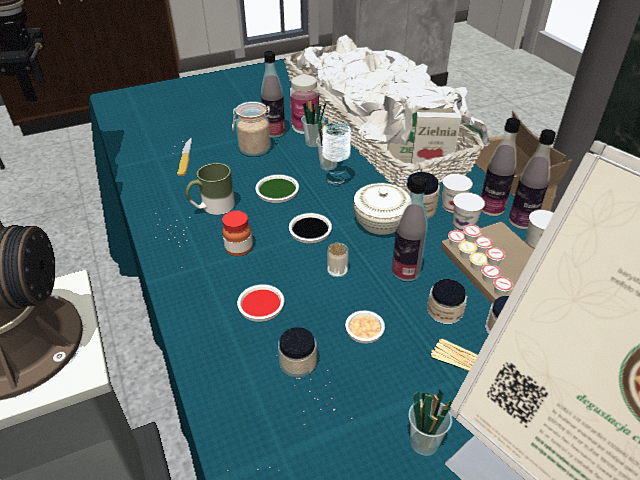

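View pics/top0.png

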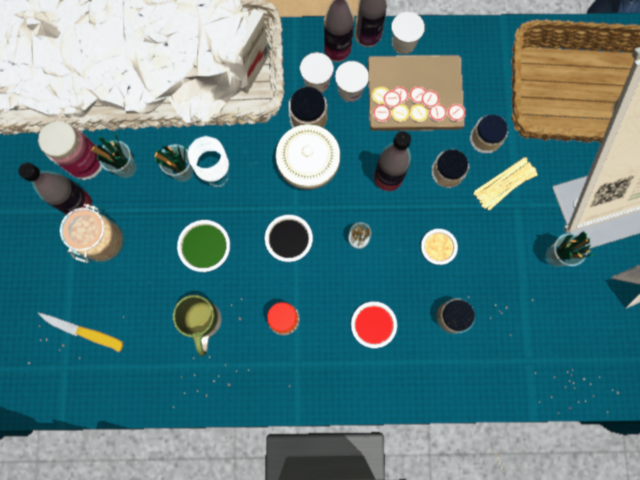

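The side picture shows the red-lid jar at (236,233), the green mug at (213,188) and the pick jar at (338,260). The black-lid jar is at (297,350), and the dishes are red (261,302), black (310,228), green (277,188) and cork (365,326). The top picture shows the red lid at (283,318), the black lid at (457,316), and the mug rim at (194,317) with its handle at (202,345). The pick jar is at (360,235), and the dishes are red (374,325), black (289,239), green (204,246) and cork (440,246). Next I'll measure from both views.

```bash
cat > h.py <<'E'
from cell import *
import cv2,numpy as np
def cloud(n,d,c=None):
    c=c or get_calibration(n);v,u=np.mgrid[:480,:640]
    P=np.stack([(u-c['K'][0,2])/c['K'][0,0]*d,(v-c['K'][1,2])/c['K'][1,1]*d,d],-1)
    return (P-c['t'])@c['R']
def tri(px):
    Ps=[]
    for n in("top","side"):
        c=get_calibration(n);Ps.append(c['K']@np.c_[c['R'],c['t']])
    X=cv2.triangulatePoints(Ps[0],Ps[1],np.float64(px[0]).reshape(2,1),np.float64(px[1]).reshape(2,1))
    return (X[:3]/X[3]).ravel()
E
python3 - <<'E'
from h import *
A={n:(cv2.imread(f"pics/{n}0.png"),cloud(n,np.load(f"{n}0.npy"))) for n in("top","side")}
obj=dict(red_jar=((283,318),(236,218),80,90,34),black_jar=((457,316),(297,339),62,72,36),mug=((194,317),(213,172),94,108,44),pick=((360,235),(338,248),60,76,28),
 d_red=((374,325),(261,302),8,16,52),d_black=((289,239),(310,228),8,16,55),d_green=((204,246),(277,188),8,16,60),d_cork=((440,246),(365,326),8,16,43))
for k,(a,b,lo,hi,r) in obj.items():
    print(k,'tri',tri((a,b)).round(1))
    for n,px in(("top",a),("side",b)):
        P=A[n][1]; c0=P[px[1],px[0]]
        if n=="top": base=c0
        m=(np.hypot(P[...,0]-base[0],P[...,1]-base[1])<r+15)&(P[...,2]>lo)&(P[...,2]<hi)
        Q=P[m]
        if len(Q)<5: print(' ',n,c0.round(1),len(Q));continue
        (cx,cy),R=cv2.minEnclosingCircle(Q[:,:2].astype(np.float32))
        print(' ',n,'px',c0.round(1),'enc',round(cx,1),round(cy,1),round(R,1),'z',np.percentile(Q[:,2],[5,50,95]).round(1),len(Q))
c={}
for n in A:
    P=A[n][1];m=P[...,2]
    print(n,'table z',np.median(m[(abs(m)<15)]))
# crops
t=A['top'][0];s=A['side'][0]
a=cv2.resize(t[285:365,160:310],None,fx=4,fy=4,interpolation=2);b=cv2.resize(s[150:225,170:320],None,fx=4,fy=4,interpolation=2)
cv2.imwrite("pics/c1.png",np.vstack([a[:,:600],b])[:600])
E
```

```text
red_jar tri [470.   83.5  85.9]
  top px [467.9  83.7  87.9] enc 470.5 87.1 27.3 z [81.4 85.2 88.8] 608
  side px [472.3  83.6  85.6] enc 468.1 84.3 29.2 z [81.5 84.4 87.1] 350
black_jar tri [ 470.1 -258.6   64.1]
  top px [ 468.4 -258.    64.9] enc 469.5 -261.4 31.7 z [63.1 66.7 70.3] 746
  side px [ 471.4 -260.9   66.7] enc 469.3 -263.1 32.2 z [63.5 66.3 68.7] 801
mug tri [471.7 252.8 100. ]
  top px [478.7 271.7   5.5] enc 469.5 255.4 43.7 z [ 94.7  99.8 103.5] 289
  side px [479.  289.3  75.5] enc 469.0 253.5 43.2 z [ 94.5  98.1 101.7] 192
pick tri [637.5 -72.   63.2]
  top px [638.  -72.4  46.6] enc 639.5 -72.4 21.2 z [60.4 64.8 70.1] 99
  side px [638.4 -78.   69. ] enc 638.4 -73.2 21.8 z [60.3 63.5 68.1] 139
d_red tri [457.1 -99.1   7.7]
  top px [456.8 -99.4   3.5] enc 457.1 -97.8 46.5 z [ 8.2 10.8 14.5] 537
  side px [458.4 -96.6   4.9] enc 454.4 -99.4 48.9 z [ 8.5 11.1 13.7] 388
d_black tri [640.1  74.8   6. ]
  top px [640.2  75.    4.6] enc 640.3 77.0 49.9 z [ 8.3 10.9 14.8] 530
  side px [641.1  76.4   4.6] enc 638.7 74.7 52.2 z [ 8.4 11.  13.8] 290
d_green tri [627.  253.8   7.1]
  top px [627.9 254.4   3.7] enc 625.6 246.0 63.7 z [ 8.2 10.8 14.7] 602
  side px [627.9 257.4   4.4] enc 625.6 252.1 57.4 z [ 8.2 10.6 13.8] 262
d_cork tri [ 619.  -242.7    9.8]
  top px [ 621.  -244.4    2.5] enc 615.0 -253.1 50.8 z [ 8.2 11.1 14.8] 356
  side px [ 621.3 -237.3    2.5] enc 616.6 -241.0 38.8 z [ 8.4 11.  13.6] 341
top table z 0.3908749304067815
side table z -0.26000090631456885
```

View pics/c1.png

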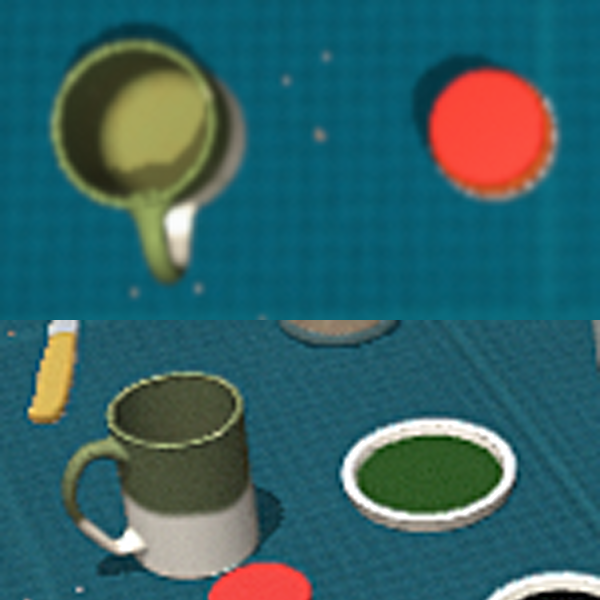

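The crop shows the mug rim centre at top px (193.5,315.5), with the handle joining at (197.5,334) and ending at (202.5,354), so it points at the robot. The two views agree on heights: red lid 85, black lid 66.5, mug 100, dish rims 11. I'll move over the mug.

Emit:
{"api": "servo_tool", "payload": {"moves": [0.818,-0.885,-0.035,0.0733,1,0.818,-0.885,-0.035,0.0733,1,0.818,-0.885,-0.035,0.0733,1,0.818,-0.885,-0.035,0.0733,1,0.818,-0.885,-0.035,0.0733,1,0.818,-0.885,-0.035,0.0733,1,0.818,-0.885,-0.035,0.0733,1,0.818,-0.885,-0.035,0.0733,1,0.818,-0.885,-0.035,0.0733,1,0.818,-0.885,-0.035,0.0733,1,0.818,-0.885,-0.035,0.0733,1,0.818,-0.885,-0.035,0.0733,1]}}

```text
t: 1.1
eef_pos: [472.2, 251.6, 200.4]
tcp_rot: [-3.141, 0.0, 3.139]
ft_force: [-0.1, 1.3, 0.8]
opening: 1.003
grip_force: 0.0
```

```bash
cat > m.py <<'E'
from h import *
from scipy.optimize import least_squares
def circ(Q,R=None,c0=None):
    c0=np.median(Q,0) if c0 is None else c0
    f=lambda p:np.hypot(*(Q-p[:2]).T)-(p[2] if R is None else R)
    return least_squares(f,[*c0,R or 40],loss='soft_l1',f_scale=2).x
E
python3 - <<'E'
from m import *
p,d=read_camera("wrist");c=get_calibration("wrist");cv2.imwrite("pics/w1.png",p);np.save("w1.npy",d)
P=cloud("wrist",d,c);print(state()['eef_pos'],state()['tcp_rot'],-c['R'].T@c['t'])
A={n:(cv2.imread(f"pics/{n}0.png"),cloud(n,np.load(f"{n}0.npy"))) for n in("top","side")}
A['wrist']=(p,P)
print('bottle/pot tops')
Q=A['side'][1];m=(Q[...,0]>650)&(Q[...,0]<830)&(abs(Q[...,1]+120)<90)&(Q[...,2]>90);print('bottle',Q[m].min(0),Q[m].max(0),np.median(Q[m],0))
dz=dict(d_red=((457,-99),47),d_black=((640,75),50),d_green=((627,254),55),d_cork=((618,-242),38),mug=((470,254),39))
for k,(b,R) in dz.items():
  for n in A:
    Q=A[n][1].reshape(-1,3);lo,hi=(92,106) if k=='mug' else (8,15)
    r=np.hypot(*(Q[:,:2]-b).T);m=(r<R+6)&(r>R-14)&(Q[:,2]>lo)&(Q[:,2]<hi);Q=Q[m]
    if len(Q)>60: print(k,n,circ(Q[:,:2],R-4 if k!='mug' else R-2,b).round(1),np.median(Q[:,2]).round(1),len(Q))
# pads by colour centroid, triangulated
rng=dict(d_red=((0,0,150),(70,70,255),(374,325),(261,302)),d_black=((0,0,0),(45,45,45),(289,239),(310,228)),d_green=((0,40,0),(50,130,60),(204,246),(277,188)),d_cork=((90,140,190),(185,225,255),(440,246),(365,326)),
 red=((0,0,150),(90,90,255),(283,318),(236,218)),black=((0,0,0),(60,60,60),(457,316),(297,339)))
for k,(lo,hi,a,b) in rng.items():
    cs=[]
    for n,px in(("top",a),("side",b)):
        m=cv2.inRange(A[n][0],lo,hi);w=np.zeros_like(m);cv2.circle(w,px,24,255,-1)
        m=cv2.morphologyEx(m&w,cv2.MORPH_CLOSE,np.ones((5,5)));nn,L,S,C=cv2.connectedComponentsWithStats(m);i=1+S[1:,4].argmax();cs.append(C[i]);print(k,n,S[i])
    print(k,'tri',tri(cs).round(1))
for k,px in dict(mug=((193.5,315.5),(213.75,172.5)),).items():print(k,tri(px))
c=get_calibration("top")
for u,v,z in((197.5,333.7,92),(202.5,353.7,65)):
    ray=c['R'].T@np.linalg.inv(c['K'])@[u,v,1];o=-c['R'].T@c['t'];print('handle',(o+ray*(z-o[2])/ray[2]).round(0))
E
```

```text
[474.03522194 250.0579728  200.20545889] [-3.14083222e+00  6.91497608e-04  3.13799143e+00] [396.05477974 249.81458672 371.39817012]
bottle/pot tops
bottle [ 737.39538276 -172.62455042   90.06240974] [ 797.01766143 -119.44253017  243.08328168] [ 759.41550925 -152.93941274  155.56472851]
d_red top [456.9 -97.5  43. ] 11.4 403
d_red side [ 455.6 -100.1   43. ] 11.1 373
d_black top [640.4  76.5  46. ] 11.5 390
d_black side [639.  74.  46.] 11.0 279
d_black wrist [642.9  75.1  46. ] 12.6 392
d_green top [626.5 254.4  51. ] 11.4 433
d_green side [624.7 252.2  51. ] 10.8 240
d_green wrist [629.6 251.8  51. ] 12.5 1551
d_cork top [ 617.9 -239.6   34. ] 11.3 293
d_cork side [ 616.5 -242.2   34. ] 11.0 330
mug top [473.1 254.5  37. ] 99.3 330
mug side [471.3 252.7  37. ] 97.2 262
mug wrist [476.  252.1  37. ] 100.2 2685
d_red top [356 307  36  36 994]
d_red side [242 290  38  26 768]
d_red tri [457.3 -98.2   5.2]
d_black top [ 271  221   36   36 1020]
d_black side [293 218  35  20 549]
d_black tri [641.3  76.2   5.9]
d_green top [ 184  226   41   40 1302]
d_green side [260 179  39  19 523]
d_green tri [627.5 254.5   6.1]
d_cork top [426 233  28  28 538]
d_cork side [349 316  32  25 554]
d_cork tri [ 618.2 -242.7    8. ]
red top [268 303  29  30 704]
red side [222 211  28  28 552]
red tri [469.5  87.2  67.4]
black top [436 301  38  30 810]
black side [280 328  35  31 878]
black tri [ 471.7 -259.1   54.1]
mug [474.2270555  254.48208273  96.97396392]
handle [440. 247.  92.]
handle [403. 242.  65.]
```

View pics/w1.png

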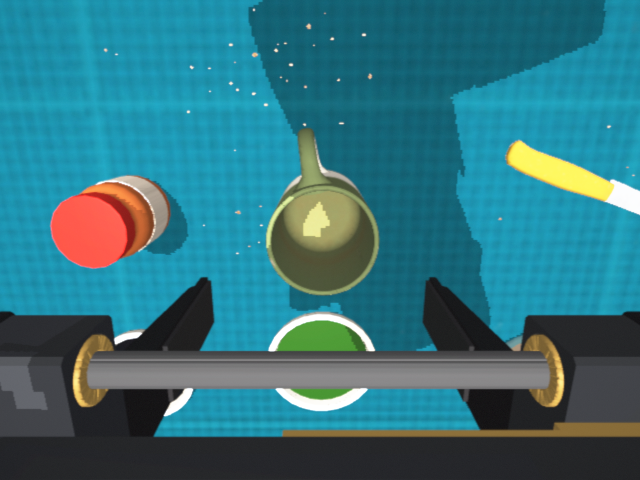

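The wrist picture shows the mug rim centred at (322,237) between the fingers (213 and 427), the handle pointing to the robot, and the green dish beyond. All three cameras agree on the mug (473.5,253) and dish_green (627,253). I'll descend straight, with the fingers closing along y.

Emit:
{"api": "servo_tool", "payload": {"moves": [0.008,-0.004,-0.06,0,1,0.008,-0.004,-0.14,0,1,0.008,-0.004,-0.22,0,1,0.008,-0.004,-0.29,0,1,0.008,-0.004,-0.34,0,1,0.008,-0.004,-0.38,0,1,0.008,-0.004,-0.405,0,1,0.008,-0.004,-0.42,0,1,0.008,-0.004,-0.42,0,1,0.008,-0.004,-0.42,0,1,0.008,-0.004,-0.42,0,1]}}

```text
t: 2.07
eef_pos: [473.8, 253.0, 33.5]
tcp_rot: [3.141, 0.001, 3.141]
ft_force: [0.9, -0.2, -0.2]
opening: 0.999
grip_force: 0.0
```

Emit:
{"api": "servo_tool", "payload": {"moves": [0,0,0,0,0.85,0,0,0,0,0.8,0,0,0,0,0.75,0,0,0,0,0.7,0,0,0,0,0.65,0,0,0,0,0.6,0,0,0,0,0.6,0,0,0,0,0.5,0,0,0,0,0.5,0,0,0,0,0.5]}}

```text
t: 2.9
eef_pos: [473.7, 253.0, 33.1]
tcp_rot: [3.141, 0.001, 3.141]
ft_force: [-1.0, 1.4, 6.1]
opening: 0.812
grip_force: 30.0
```

Gripped at 77 mm. Now I'll lift, carry and stop above the dish.

Emit:
{"api": "servo_tool", "payload": {"moves": [0,0,0.03,0,0.5,0,0,0.07,0,0.5,0,0,0.1,0,0.5,0.06,0,0.1,0,0.5,0.13,0,0.1,0,0.5,0.2,0,0.1,0,0.5,0.27,0,0.1,0,0.5,0.33,0,0.1,0,0.5,0.365,0,0.1,0,0.5,0.384,0,0.1,0,0.5,0.384,0,0.1,0,0.5,0.384,0,0.1,0,0.5]}}

```text
t: 3.9
eef_pos: [626.0, 252.7, 72.0]
tcp_rot: [-3.141, -0.002, 3.141]
ft_force: [-0.2, 0.5, -1.8]
opening: 0.813
grip_force: 30.0
```

Run:
```python
from m import *
print(state())
for n in("top","side","wrist"):
    p,d=read_camera(n);P=cloud(n,d);cv2.imwrite(f"pics/m_{n}.png",p)
    Q=P.reshape(-1,3)
    for k,b,R,lo,hi in(('mug',(627,253),37,130,148),('dish',(627,253),51,8,15)):
        r=np.hypot(*(Q[:,:2]-b).T);m=(abs(r-R)<11)&(Q[:,2]>lo)&(Q[:,2]<hi)
        if m.sum()>40:print(n,k,circ(Q[m,:2],R,b).round(1),np.percentile(Q[m,2],[5,50,95]).round(1),m.sum())
s=cv2.imread("pics/m_side.png")[100:260,180:380];cv2.imwrite("pics/m1.png",cv2.resize(s,None,fx=3.5,fy=3.5))
```

```text
{'t': 3.9, 'joints': array([ 2.85819306e-01,  7.13919189e-01,  1.55189943e+00,  1.76250782e-04,
        8.77408482e-01, -1.28447113e+00]), 'qvel': array([ 7.67074861e-03, -1.28825666e-02,  1.69773900e-02,  9.50504298e-05,
       -1.13989185e-03,  1.55147485e-03]), 'tau': array([-7.18406439e-01, -7.16133785e+01, -2.32198030e+01, -3.48392583e-02,
        7.49770319e-02, -2.16472620e-02]), 'eef_pos': array([626.00868441, 252.68727851,  72.03067545]), 'tcp_rot': array([-3.14126089e+00, -1.60614141e-03,  3.14097373e+00]), 'ft_force': array([-0.18038813,  0.54415044, -1.82180503]), 'moment': array([0.01164633, 0.01279345, 0.02367113]), 'grip_force': 29.989026999101043, 'opening': 0.8126326119109392}
top dish [625.8 255.4  51. ] [ 8.4 11.4 14.3] 77
side mug [622.8 251.5  37. ] [130.6 136.7 143.5] 97
side dish [624.6 251.9  51. ] [ 8.4 11.1 13.9] 151
wrist mug [625.4 252.1  37. ] [131.1 139.4 143.3] 11556
wrist dish [628.7 253.6  51. ] [ 9.8 13.  14.2] 2849
```

View pics/m1.png

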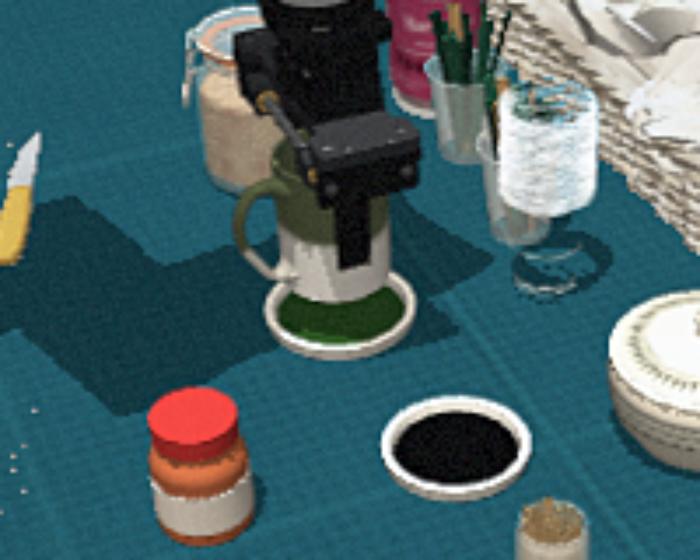

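The mug hangs level over the green dish, within about 2 mm in x. I'll lower it gently with a +1.6 mm x correction.

Emit:
{"api": "servo_tool", "payload": {"moves": [0.004,0,-0.01,0,0.5,0.004,0,-0.03,0,0.5,0.004,0,-0.048,0,0.5,0.004,0,-0.062,0,0.5,0.004,0,-0.072,0,0.5,0.004,0,-0.078,0,0.5,0.004,0,-0.081,0,0.5,0.004,0,-0.083,0,0.5,0.004,0,-0.085,0,0.5,0.004,0,-0.086,0,0.5,0.004,0,-0.086,0,0.5]}}

```text
t: 4.97
eef_pos: [628.6, 252.9, 38.4]
tcp_rot: [3.141, 0.0, 3.141]
ft_force: [0.2, -0.1, -1.9]
opening: 0.805
grip_force: 30.0
```

Emit:
{"api": "servo_tool", "payload": {"moves": [0,0,-0.001,0,0.5,0,0,-0.002,0,0.5,0,0,-0.003,0,0.5,0,0,-0.003,0,0.5]}}

```text
t: 5.3
eef_pos: [628.8, 252.9, 38.1]
tcp_rot: [3.141, 0.001, 3.141]
ft_force: [-2.6, -0.8, 6.3]
opening: 0.812
grip_force: 30.0
```

Contact at +6 N. Release and rise.

Emit:
{"api": "servo_tool", "payload": {"moves": [0,0,0,0,0.84,0,0,0,0,0.88,0,0,0,0,0.94,0,0,0,0,1,0,0,0,0,1,0,0,0.02,0,1,0,0,0.08,0,1,0,0,0.16,0,1,0,0,0.25,0,1,0,0,0.33,0,1,0,0,0.35,0,1,0,0,0.35,0,1]}}

```text
t: 6.3
eef_pos: [629.5, 253.2, 180.5]
tcp_rot: [3.14, 0.005, 3.141]
ft_force: [0.7, -0.2, -1.1]
opening: 0.998
grip_force: 0.0
```

Run:
```python
from m import *
print(state()['eef_pos'])
N={}
for n in("top","side","wrist"):
    p,d=read_camera(n);P=cloud(n,d);N[n]=p;Q=P.reshape(-1,3)
    for k,b,R,lo,hi in(('mug',(627,253),37,98,112),('dish',(627,253),51,8,15),('red',(470,85),0,80,90),('black',(470,-260),0,62,71),('pick',(638,-72),0,60,76)):
        r=np.hypot(*(Q[:,:2]-b).T);m=(abs(r-R)<(11 if R else 36))&(Q[:,2]>lo)&(Q[:,2]<hi);q=Q[m]
        if len(q)<60:continue
        if R:print(n,k,circ(q[:,:2],R,b).round(1),np.percentile(q[:,2],[5,50,95]).round(1),len(q))
        else:print(n,k,'mean',q.mean(0).round(1),'mid',((q.min(0)+q.max(0))/2).round(1),len(q))
cv2.imwrite("pics/m2.png",np.hstack([cv2.resize(N['side'][120:240,180:300],(400,400)),cv2.resize(N['top'][190:310,140:260],(400,400))]))
```

```text
[629.49931044 253.16882412 180.54744205]
top dish [627.2 254.6  51. ] [ 8.2 11.2 14.2] 122
top red mean [470.2  86.8  85.2] mid [470.3  86.8  85. ] 611
top black mean [ 469.9 -260.6   66.8] mid [ 470.4 -260.7   66.5] 727
top pick mean [640.1 -71.4  64.6] mid [639.7 -71.4  66.2] 108
side mug [626.3 251.5  37. ] [ 98.6 102.7 106.6] 216
side dish [624.7 252.2  51. ] [ 8.5 10.9 14.1] 157
side red mean [468.6  83.4  84.4] mid [468.6  87.   84.3] 346
side black mean [ 468.2 -264.8   66.2] mid [ 469.3 -262.7   66.2] 805
side pick mean [638.  -73.4  63.9] mid [638.7 -73.4  65.3] 136
wrist mug [629.3 252.3  37. ] [ 98.5 104.8 106.4] 3139
wrist dish [628.1 253.4  51. ] [ 9.8 12.  13.4] 1588
wrist red mean [491.5  89.7  85.1] mid [491.9  90.   83.9] 1755
```

View pics/m2.png

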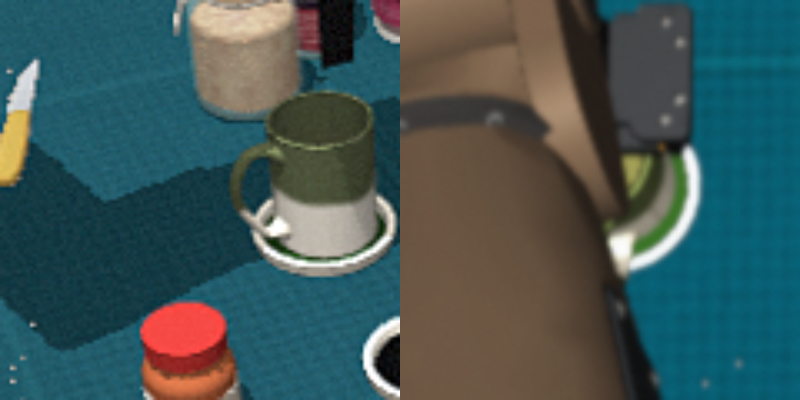

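The mug stands upright inside the green dish's rim, about 1 mm off centre. Next is the red-lid jar at (470,85.6).

Emit:
{"api": "servo_tool", "payload": {"moves": [-0.03,-0.03,0,0,1,-0.09,-0.095,0,0,1,-0.16,-0.17,0,0,1,-0.23,-0.24,0,0,1,-0.3,-0.315,0,0,1,-0.35,-0.37,0,0,1,-0.38,-0.4,-0.02,0,1,-0.396,-0.418,-0.06,0,1,-0.396,-0.418,-0.1,0,1,-0.396,-0.418,-0.12,0,1,-0.396,-0.418,-0.12,0,1,-0.396,-0.418,-0.12,0,1]}}

```text
t: 7.45
eef_pos: [470.0, 85.8, 128.4]
tcp_rot: [3.142, -0.002, 3.141]
ft_force: [-0.3, -0.4, 0.2]
opening: 1.002
grip_force: 0.0
```

Emit:
{"api": "servo_tool", "payload": {"moves": [0,0,-0.04,0,1,0,0,-0.1,0,1,0,0,-0.16,0,1,0,0,-0.21,0,1,0,0,-0.25,0,1,0,0,-0.275,0,1,0,0,-0.287,0,1,0,0,-0.287,0,1,0,0,-0.287,0,1,0,0,-0.287,0,0.9]}}

```text
t: 8.28
eef_pos: [470.6, 85.7, 15.1]
tcp_rot: [3.141, 0.001, 3.141]
ft_force: [-0.3, 0.1, -0.1]
opening: 0.968
grip_force: 0.0
```

Emit:
{"api": "servo_tool", "payload": {"moves": [0,0,0,0,0.8,0,0,0,0,0.74,0,0,0,0,0.7,0,0,0,0,0.66,0,0,0,0,0.62,0,0,0,0,0.58,0,0,0,0,0.5,0,0,0,0,0.4,0,0,0,0,0.4,0,0,0,0,0.4]}}

```text
t: 9.12
eef_pos: [470.2, 85.7, 14.4]
tcp_rot: [3.141, 0.0, 3.141]
ft_force: [-0.3, 1.8, 6.3]
opening: 0.647
grip_force: 30.0
```

Emit:
{"api": "servo_tool", "payload": {"moves": [0,0,0.03,0,0.4,0,0,0.07,0,0.4,0,-0.02,0.1,0,0.4,-0.005,-0.08,0.1,0,0.4,-0.01,-0.16,0.1,0,0.4,-0.02,-0.24,0.1,0,0.4,-0.03,-0.32,0.1,0,0.4,-0.033,-0.39,0.1,0,0.4,-0.033,-0.44,0.1,0,0.4,-0.033,-0.461,0.1,0,0.4,-0.033,-0.461,0.1,0,0.4,-0.033,-0.461,0.1,0,0.4]}}

```text
t: 10.12
eef_pos: [456.6, -98.4, 54.0]
tcp_rot: [3.141, -0.001, 3.14]
ft_force: [0.3, -0.7, -2.7]
opening: 0.645
grip_force: 30.0
```

```bash
cat > look.py <<'E'
from m import *
import sys
# args: out name, dish x y R(fit), obj zlo zhi, crop side u v
o,x,y,R,lo,hi,u,v=sys.argv[1],*map(float,sys.argv[2:])
s=state();print(s['eef_pos'],s['ft_force'])
N={};b=np.array([x,y])
for n in("top","side","wrist"):
    p,d=read_camera(n);N[n]=p;Q=cloud(n,d).reshape(-1,3);r=np.hypot(*(Q[:,:2]-b).T)
    m=(abs(r-R)<10)&(Q[:,2]>8)&(Q[:,2]<15)
    if m.sum()>40:print(n,'dish',circ(Q[m,:2],R,b).round(1),m.sum())
    m=(r<42)&(Q[:,2]>lo)&(Q[:,2]<hi);q=Q[m]
    if len(q)>40:print(n,'obj mean',q.mean(0).round(1),'mid',((q.min(0)+q.max(0))/2).round(1),'ext',np.ptp(q,0).round(1),len(q))
u,v=int(u),int(v);cv2.imwrite(f"pics/{o}.png",np.hstack([cv2.resize(N['side'][v-65:v+65,u-65:u+65],(390,390)),cv2.resize(N['wrist'],(400,300))[:, :400].copy() if 0 else cv2.copyMakeBorder(cv2.resize(N['wrist'],(400,300)),0,90,0,0,0)]))
E
python3 look.py r1 457 -98.8 43 122 134 261 285
```

```text
[456.63557673 -98.44071105  53.98521797] [ 0.26289957 -0.68965562 -2.7051658 ]
side dish [ 455.6 -100.4   43. ] 264
wrist dish [458.7 -99.2  43. ] 3132
wrist obj mean [452.3 -98.3 126. ] mid [450.  -98.3 128. ] ext [37.6 65.3 12. ] 12052
```

View pics/r1.png

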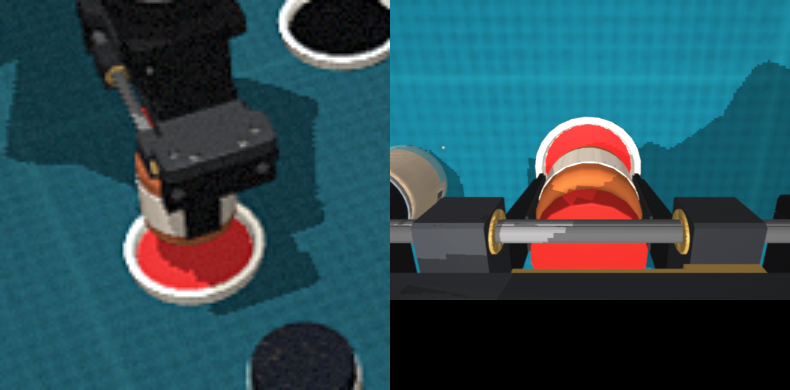

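The jar hangs level over the red dish and is aligned within about 1 mm. I'll lower it.

Emit:
{"api": "servo_tool", "payload": {"moves": [0,0,-0.01,0,0.4,0,0,-0.03,0,0.4,0,0,-0.048,0,0.4,0,0,-0.062,0,0.4,0,0,-0.072,0,0.4,0,0,-0.078,0,0.4,0,0,-0.082,0,0.4,0,0,-0.084,0,0.4,0,0,-0.0855,0,0.4,0,0,-0.087,0,0.4,0,0,-0.088,0,0.4,0,0,-0.088,0,0.4]}}

```text
t: 11.27
eef_pos: [457.0, -98.8, 19.4]
tcp_rot: [-3.142, 0.0, 3.141]
ft_force: [-0.5, -0.3, 1.0]
opening: 0.641
grip_force: 30.0
```

Emit:
{"api": "servo_tool", "payload": {"moves": [0,0,-0.001,0,0.4,0,0,-0.001,0,0.4,0,0,-0.001,0,0.66,0,0,-0.001,0,0.68,0,0,-0.001,0,0.74,0,0,-0.001,0,0.82,0,0,-0.001,0,0.9,0,0,0.01,0,0.9,0,0,0.05,0,0.9,0,0,0.12,0,0.9,0,0,0.2,0,0.9,0,0,0.25,0,0.9]}}

```text
t: 12.27
eef_pos: [457.2, -98.8, 121.6]
tcp_rot: [-3.141, 0.001, 3.141]
ft_force: [1.2, -0.3, -0.2]
opening: 0.9
grip_force: 0.0
```

Emit:
{"api": "servo_tool", "payload": {"moves": [0,0,0.02,0,0.9,0.04,0.006,0.02,0,0.8,0.12,0.018,0.02,0,0.8,0.2,0.03,0.02,0,0.8,0.28,0.04,0.02,0,0.8,0.36,0.052,0.02,0,0.8,0.42,0.061,0.02,0,0.8,0.45,0.066,0,0,0.8,0.456,0.066,-0.02,0,0.8,0.456,0.066,-0.03,0,0.8,0.456,0.066,-0.03,0,0.8,0.456,0.066,-0.03,0,0.8]}}

```text
t: 13.27
eef_pos: [638.0, -72.6, 106.5]
tcp_rot: [3.141, -0.002, 3.141]
ft_force: [0.2, -0.9, 0.2]
opening: 0.8
grip_force: 0.0
```

```bash
python3 look.py r2 457 -98.8 43 85 95 240 290; python3 look.py p0 639.5 -72.4 60 55 75 340 260
python3 - <<'E'
from m import *
p,d=read_camera('wrist');Q=cloud('wrist',d).reshape(-1,3)
r=np.hypot(Q[:,0]-639.5,Q[:,1]+72.4);m=(r<32)&(Q[:,2]>10)&(Q[:,2]<62);q=Q[m];print(q.min(0),q.max(0),len(q))
E
```

```text
[637.99236833 -72.567856   106.54931795] [ 0.22702101 -0.8707503   0.18591596]
side dish [ 455.7 -100.4   43. ] 258
side obj mean [ 455.2 -101.5   89.5] mid [456.  -99.8  89.4] ext [54.4 56.6  8.6] 488
wrist dish [460.8 -99.   43. ] 1067
[638.94499488 -72.65516822 107.62510903] [-0.05832255 -0.49658738  0.17732997]
side obj mean [636.1 -76.   61.5] mid [638.8 -73.6  63.1] ext [41.7 43.  16.2] 210
wrist obj mean [640.8 -72.7  62.3] mid [641.8 -72.9  63.4] ext [42.9 42.7 16.8] 2652
[619.83750097 -95.08465371  10.07571011] [664.16032509 -50.73202855  61.99360117] 4074
```

View pics/p0.png

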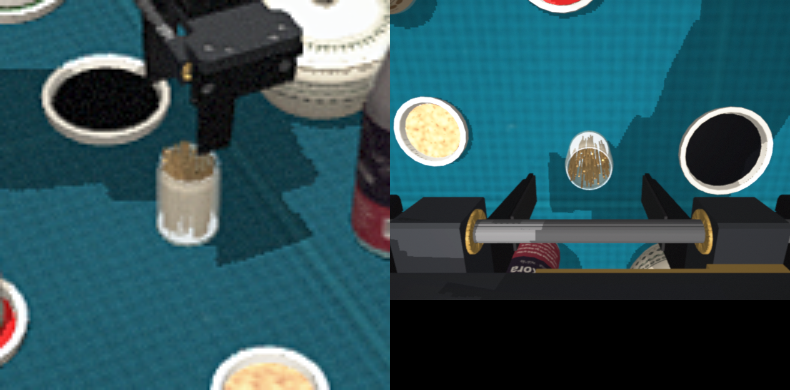

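The red jar is centred in its dish, and the pick jar sits at wrist px (588,160), midway between the fingers (530 and 648). I'll descend and grip.

Emit:
{"api": "servo_tool", "payload": {"moves": [0,0,-0.03,0,0.8,0,0,-0.08,0,0.8,0,0,-0.13,0,0.8,0,0,-0.17,0,0.8,0,0,-0.195,0,0.8,0,0,-0.208,0,0.8,0,0,-0.2125,0,0.8,0,0,-0.2125,0,0.8,0,0,-0.2125,0,0.7,0,0,-0.2125,0,0.62,0,0,-0.2125,0,0.56,0,0,-0.2125,0,0.52]}}

```text
t: 14.62
eef_pos: [639.6, -72.4, 22.7]
tcp_rot: [-3.141, 0.001, 3.141]
ft_force: [0.5, 0.1, 0.1]
opening: 0.575
grip_force: 0.0
```

Emit:
{"api": "servo_tool", "payload": {"moves": [0,0,0,0,0.5,0,0,0,0,0.48,0,0,0,0,0.46,0,0,0,0,0.44,0,0,0,0,0.42,0,0,0,0,0.3,0,0,0,0,0.3,0,0,0,0,0.3]}}

```text
t: 15.28
eef_pos: [639.4, -72.3, 22.1]
tcp_rot: [3.141, 0.0, 3.141]
ft_force: [-1.2, 0.9, 1.2]
opening: 0.458
grip_force: 30.0
```

Emit:
{"api": "servo_tool", "payload": {"moves": [0,0,0.03,0,0.3,0,0,0.07,0,0.3,0,-0.02,0.1,0,0.3,-0.01,-0.08,0.1,0,0.3,-0.02,-0.15,0.1,0,0.3,-0.03,-0.22,0.1,0,0.3,-0.04,-0.29,0.1,0,0.3,-0.05,-0.36,0.1,0,0.3,-0.055,-0.405,0.1,0,0.3,-0.055,-0.422,0.1,0,0.3,-0.055,-0.422,0.1,0,0.3,-0.055,-0.422,0.1,0,0.3]}}

```text
t: 16.28
eef_pos: [617.3, -240.9, 62.3]
tcp_rot: [3.141, 0.0, 3.141]
ft_force: [-0.2, -0.4, -1.4]
opening: 0.459
grip_force: 30.0
```

```bash
python3 look.py p1 617.7 -241 34 95 118 365 310
```

```text
[ 617.32622177 -240.88919144   62.33973247] [-0.24830472 -0.36825694 -1.3605945 ]
side dish [ 616.4 -242.3   34. ] 240
side obj mean [ 603.9 -242.2  103.3] mid [ 607.5 -240.7  106.3] ext [23.1 66.6 22.7] 111
wrist dish [ 619.7 -241.6   34. ] 2421
wrist obj mean [ 611.7 -240.2  103.5] mid [ 620.  -240.4  106.5] ext [43.4 64.4 23. ] 7193
```

View pics/p1.png

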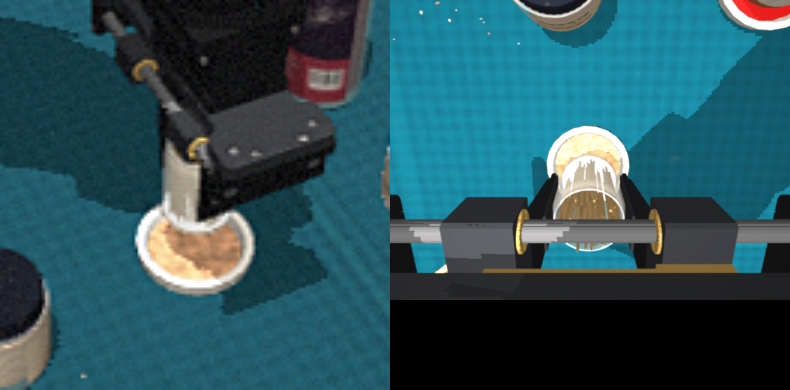

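The pick jar is above the cork dish and aligned within about 1 mm. I'll lower it.

Emit:
{"api": "servo_tool", "payload": {"moves": [0,-0.0015,-0.01,0,0.3,0,-0.0015,-0.03,0,0.3,0,-0.0015,-0.048,0,0.3,0,-0.0015,-0.062,0,0.3,0,-0.0015,-0.072,0,0.3,0,-0.0015,-0.078,0,0.3,0,-0.0015,-0.082,0,0.3,0,-0.0015,-0.084,0,0.3,0,-0.0015,-0.0855,0,0.3,0,-0.0015,-0.087,0,0.3,0,-0.0015,-0.088,0,0.3,0,-0.0015,-0.088,0,0.3]}}

```text
t: 17.43
eef_pos: [617.5, -241.8, 27.1]
tcp_rot: [-3.142, 0.0, 3.141]
ft_force: [0.3, -0.4, -0.0]
opening: 0.461
grip_force: 30.0
```

Emit:
{"api": "servo_tool", "payload": {"moves": [0,0,-0.001,0,0.3,0,0,-0.001,0,0.3,0,0,-0.001,0,0.48,0,0,-0.001,0,0.5,0,0,-0.001,0,0.56,0,0,-0.001,0,0.64,0,0,-0.001,0,0.72,0,0,0.01,0,0.75,0,0,0.05,0,0.75,0,0,0.12,0,0.75,0,0,0.19,0,0.75,0,0,0.22,0,0.75]}}

```text
t: 18.43
eef_pos: [618.4, -242.2, 118.5]
tcp_rot: [-3.14, 0.004, 3.141]
ft_force: [0.2, 0.5, -0.5]
opening: 0.746
grip_force: 0.0
```

Emit:
{"api": "servo_tool", "payload": {"moves": [-0.03,-0.004,0.01,0,0.8,-0.09,-0.012,0.01,0,1,-0.16,-0.022,0.01,0,1,-0.23,-0.032,0.01,0,1,-0.29,-0.04,0.01,0,1,-0.335,-0.046,0.01,0,1,-0.36,-0.049,0,0,1,-0.368,-0.05,0,0,1,-0.368,-0.05,0,0,1,-0.368,-0.05,0,0,1,-0.368,-0.05,0,0,1]}}

```text
t: 19.35
eef_pos: [471.1, -261.7, 114.8]
tcp_rot: [-3.142, 0.0, -3.142]
ft_force: [0.0, -0.6, -0.7]
opening: 1.002
grip_force: 0.0
```

```bash
python3 look.py p2 617.6 -241.5 34 66 78 365 310;python3 look.py b0 470 -261 70 62 71 297 350
```

```text
[ 471.07220416 -261.71525879  114.76648747] [ 0.04705743 -0.62997351 -0.68739994]
top dish [ 618.1 -240.3   34. ] 230
top obj mean [ 617.6 -241.2   70. ] mid [ 617.7 -240.2   71.5] ext [40.1 39.  10.8] 97
side dish [ 616.4 -242.1   34. ] 232
side obj mean [ 616.  -243.1   69.6] mid [ 616.8 -243.1   70.5] ext [41.2 39.3  8.9] 142
wrist dish [ 618.4 -241.8   34. ] 762
[ 470.69141973 -261.57069828  114.70136593] [-0.46015552 -0.20237846 -0.53324463]
side obj mean [ 461.5 -267.6   66.1] mid [ 466.8 -263.3   66. ] ext [56.4 61.9  7.9] 558
wrist obj mean [ 470.4 -262.9   67.7] mid [ 471.8 -262.9   66.2] ext [61.3 61.   8.4] 8760
```

View pics/b0.png

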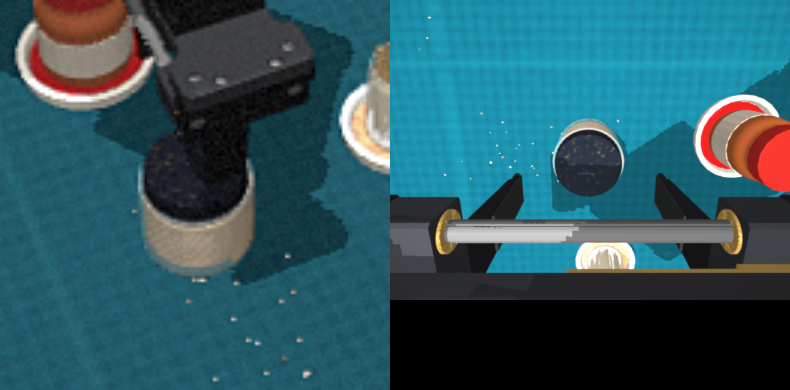

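The pick jar is centred in the cork dish, and the black jar is midway between the fingers. I'll descend and grip.

Emit:
{"api": "servo_tool", "payload": {"moves": [0,-0.001,-0.03,0,1,0,-0.001,-0.09,0,1,0,-0.001,-0.15,0,1,0,-0.001,-0.2,0,1,0,-0.001,-0.23,0,1,0,-0.001,-0.246,0,1,0,-0.001,-0.252,0,1,0,-0.001,-0.252,0,1,0,-0.001,-0.252,0,0.9,0,-0.001,-0.252,0,0.84,0,-0.001,-0.252,0,0.8,0,-0.001,-0.252,0,0.77]}}

```text
t: 20.65
eef_pos: [470.3, -262.3, 14.6]
tcp_rot: [-3.141, 0.001, 3.141]
ft_force: [0.3, 0.2, 0.2]
opening: 0.798
grip_force: 0.0
```

Emit:
{"api": "servo_tool", "payload": {"moves": [0,0,0,0,0.75,0,0,0,0,0.72,0,0,0,0,0.7,0,0,0,0,0.67,0,0,0,0,0.64,0,0,0,0,0.5,0,0,0,0,0.5,0,0,0,0,0.5]}}

```text
t: 21.32
eef_pos: [470.2, -262.1, 14.2]
tcp_rot: [3.142, 0.0, 3.141]
ft_force: [-0.3, 1.4, 3.0]
opening: 0.698
grip_force: 30.0
```

Emit:
{"api": "servo_tool", "payload": {"moves": [0,0,0.03,0,0.5,0,0,0.09,0,0.5,0,0,0.16,0,0.5,0.01,0.02,0.22,0,0.5,0.04,0.08,0.25,0,0.5,0.08,0.16,0.25,0,0.5,0.12,0.24,0.25,0,0.5,0.16,0.32,0.25,0,0.5,0.2,0.4,0.25,0,0.5,0.235,0.47,0.25,0,0.5,0.255,0.51,0.25,0,0.5,0.26,0.52,0.25,0,0.5]}}

```text
t: 22.32
eef_pos: [574.8, -51.4, 113.4]
tcp_rot: [3.141, -0.001, -3.139]
ft_force: [-0.0, -0.1, -3.3]
opening: 0.698
grip_force: 29.9
```

Emit:
{"api": "servo_tool", "payload": {"moves": [0.02,0.04,0,0,0.5,0.06,0.12,0,0,0.5,0.1,0.2,-0.02,0,0.5,0.135,0.265,-0.06,0,0.5,0.155,0.305,-0.1,0,0.5,0.1655,0.323,-0.13,0,0.5,0.1655,0.323,-0.145,0,0.5,0.1655,0.323,-0.15,0,0.5,0.1655,0.323,-0.15,0,0.5,0.1655,0.323,-0.15,0,0.5]}}

```text
t: 23.15
eef_pos: [640.3, 73.7, 54.7]
tcp_rot: [-3.142, 0.0, 3.14]
ft_force: [0.4, 0.0, -3.5]
opening: 0.696
grip_force: 29.9
```

```bash
python3 look.py b1 640.6 75.2 46 95 112 310 215
```

```text
[640.30279907  73.6600109   54.68357377] [ 0.41447904  0.02823716 -3.52582341]
side dish [638.8  73.7  46. ] 194
side obj mean [617.1  72.  103.6] mid [623.1  73.6 102.8] ext [38.1 79.8 15.4] 127
wrist dish [642.4  75.5  46. ] 3376
wrist obj mean [633.3  73.8 106.4] mid [637.5  75.2 103.5] ext [57.9 81.3 17. ] 21236
```

View pics/b1.png

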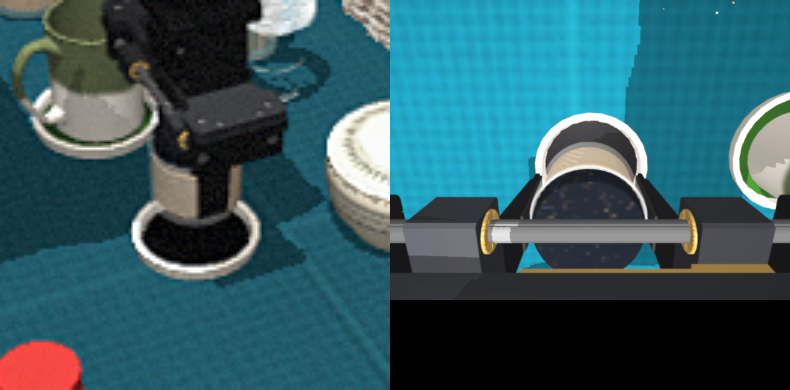

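The black jar hangs over the black dish and is aligned within about 1.5 mm while the arm settles. I'll lower it.

Emit:
{"api": "servo_tool", "payload": {"moves": [0,0,-0.01,0,0.5,0,0,-0.03,0,0.5,0,0,-0.048,0,0.5,0,0,-0.062,0,0.5,0,0,-0.072,0,0.5,0,0,-0.078,0,0.5,0,0,-0.082,0,0.5,0,0,-0.084,0,0.5,0,0,-0.0855,0,0.5,0,0,-0.087,0,0.5,0,0,-0.088,0,0.5,0,0,-0.088,0,0.5]}}

```text
t: 24.3
eef_pos: [640.5, 75.1, 19.2]
tcp_rot: [3.141, 0.0, 3.141]
ft_force: [-0.2, -0.7, -0.6]
opening: 0.695
grip_force: 29.9
```

Emit:
{"api": "servo_tool", "payload": {"moves": [0,0,-0.001,0,0.5,0,0,-0.001,0,0.5,0,0,-0.001,0,0.71,0,0,-0.001,0,0.73,0,0,-0.001,0,0.78,0,0,-0.001,0,0.86,0,0,-0.001,0,0.94,0,0,0.01,0,0.95,0,0,0.05,0,0.95,0,0,0.12,0,0.95,0,0,0.2,0,0.95,0,0,0.27,0,0.95]}}

```text
t: 25.3
eef_pos: [640.3, 75.0, 128.7]
tcp_rot: [3.142, 0.0, 3.141]
ft_force: [0.8, 0.3, -1.0]
opening: 0.95
grip_force: 0.0
```

Emit:
{"api": "servo_tool", "payload": {"moves": [-0.03,0,0.05,0,0.95,-0.1,0,0.12,0,0.95,-0.18,0,0.2,0,0.95,-0.26,-0.03,0.25,0,0.95,-0.34,-0.06,0.25,0,0.95,-0.4,-0.08,0.25,0,0.95,-0.42,-0.1,0.25,0,0.95,-0.42,-0.1,0.25,0,0.95,-0.42,-0.1,0.25,0,0.95]}}

```text
t: 26.05
eef_pos: [473.3, 34.8, 227.3]
tcp_rot: [3.142, 0.001, 3.14]
ft_force: [0.1, -0.2, 0.7]
opening: 0.952
grip_force: 0.0
```

```bash
python3 look.py b2 640.6 75.2 46 67 77 310 215
python3 - <<'E'
from h import *
p,d=read_camera("side");cv2.imwrite("pics/fin.png",p)
E
```

```text
[473.25755529  34.7733333  227.33666246] [ 0.14576613 -0.20744333  0.74590929]
top dish [641.4  76.6  46. ] 257
top obj mean [640.   75.5  71.6] mid [640.3  76.   72. ] ext [60.8 60.6 10. ] 704
side dish [638.7  74.1  46. ] 190
side obj mean [638.1  71.7  71.1] mid [638.1  73.5  71.6] ext [60.  63.6  9. ] 388
wrist dish [641.  75.  46.] 661
wrist obj mean [650.3  74.1  72.4] mid [652.4  74.1  71.1] ext [38.3 61.5  7.6] 1857
```

View pics/fin.png

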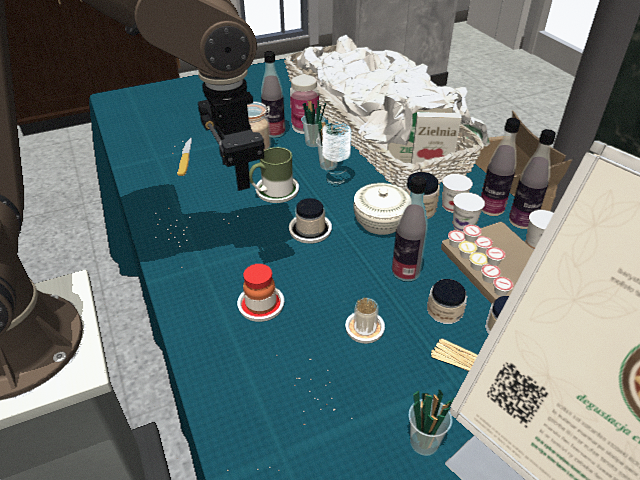

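All four stand upright in their dishes, at side px (274,172), (310,218), (259,290) and (365,317). The pot and the bottle have not moved.

```bash
python3 -c "
from cell import *
print(job_done())"
```

```text
the job is handed in; nothing more can be done
None
```

The job is handed in: all four items stand upright, each within about 2 mm of the middle of its dish by the cameras; the pot, the bottle and the rest of the back of the table were left alone, and the arm was clear at about 26 s.

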